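# Stage a joint specimen and hold the test cell's guard open at its mark

## Robot

A 7-joint arm with a two-finger parallel gripper is mounted at the origin on the work surface. World frame = base frame: x ahead of the robot, y to its left, z up, the work surface at z = 0. Lengths are in m, angles in rad, forces in N, time in s.
With the tool pointing down it reaches from about 0.4 to 0.925 m from the base axis. Payload 5.6 kg.
Tool frame: the origin (TCP) lies midway between the tips of the shut fingers; the grasp point (between the pads) lies 19 mm behind it; z points along the fingers, y is the line along which they close (so a half turn about z gives the same grasp; the last joint's range is limited). The gripper opens to 85 mm and grips with 20 to 120 N. Pads are 22 mm wide; open, the fingers measure 114 mm over their backs; the gripper's body (76 mm by 85 mm) begins 54 mm behind the grasp point. The pads swing forward as they close: fully open they stand 13 mm farther back than shut.
Start: joints at [1.209, 0.468, -0.012, 1.603, 0.006, 1.071, -0.056], TCP at [0.204, -0.617, 0.231] pointing down, gripper open.
Joint ranges: [-2.53, 2.53], [-0.31, 2.02], [-1.57, 1.55], [0.28, 2.44], [-1.29, 4.43], [0.15, 1.84], [-2.92, 2.92]. Speed limits (rad/s): [2.57, 2.57, 3.14, 3.14, 3.14, 3.14, 3.14].

## Interface

Orientations are given as a 3x3 rotation matrix whose columns are the frame's x, y, z axes.
In Python, from cell import robot gives the robot as it stands.
- The arm moves only by the tool play_rows, never from a script. Its arguments are lists of equal length, an entry for each row: "hand": the opening, from 0 (shut) to 1 (fully open); "delta_pos": the shift along the tool's x, y, z in units of 30 mm (1.0 is 30 mm), a list of three; "dr": the turn, a rotation vector about the tool's x, y, z in units of 5 degrees (1.0 is 5 degrees), a list of three. In form: {"hand": [hand, ...], "delta_pos": [[dx, dy, dz], ...], "dr": [[rx, ry, rz], ...]}. A call has 1 to 12 rows; each row is the pose to reach, as a shift and turn from the pose commanded when the call began, along the tool's axes at that moment; what a row does not reach only later rows make up. A row lasts 1/12 s, in which the tool goes at most 41.7 mm and 7.16 degrees, less where a joint would pass 70% of its speed; a pose out of reach is approached as far as the arm can. A call with a gripper value outside its range is refused whole. The fingers move at their own pace and stop on an object; the grip force is fixed at half the most. Time passes only in rows, so rows that repeat a pose let the fingers close. It gives the time, the measured TCP pose, the force, the opening and the grip force at its end, in the units of the state.
- robot.get_state(): the state, without advancing time (a new reading comes with each control period).
- robot.read_camera(name): name is "side" or "top"; returns a dict with "image" (400x640x3 uint8, red, green, blue), "fx", "fy", "cx", "cy" (pixels), "R" (3x3) and "t" (3): a world point X has camera coordinates R X + t. Camera axes: x right, y down, z forward; pixel columns grow to the right and rows downward; lengths in m; the calibration is good to about 2 mm. A picture is of the moment at which its call begins. There is no depth.
- robot.finish_job(): hands the job in; it is judged then, once.
Trained networks look in the newest picture that a camera, given by its name, has taken for a name from the list of things; names that differ only in an ending like _2 or _b are one class to them, and where a whole thing is asked for, a point or a joint stands for the part that bears it (a point fixed in the world has none). Each returns a list of dicts, best first, with "p" (0 to 1); they miss things now and then, are a little off and sometimes report something else, mostly with a low value. They report only what shows in the picture. A call takes as long as a camera call. They do not tell look-alikes from the thing itself.
- robot.spot_in(camera, label): "point" ([x, y, z] in m, in the coordinates of the camera as it stood for that picture, good to about 4 mm: the middle of the surface that is visible of it).
- robot.trace(camera, label): "mask" (400x640 bool, what is visible of it).
The state is a dict: "clock": time; "qpos": joint angles; "joint_vel": joint speeds; "tau": joint torques, N m; "position": TCP position; "orientation": TCP orientation; "wrist_force": force on the tool from outside, world axes, zero at the start; "wrist_torque": the same for the moment, N m; "opening": opening from 0.0 (shut) to 1.0 (fully open); "finger_force": force on a finger pad.
Only numpy, scipy, OpenCV 4.12 (cv2) and the standard library are available. Lean on these libraries where they do the work, as an engineer would, in place of code of your own. Each camera call takes 0.05 s, during which the arm holds its last target. There are 200 camera calls.

## Task

Get the torque test cell ready for loading: first push the round specimen carrier along the bench, without lifting it, until it stands wholly inside the yellow ring. Then swing up the cell's clear guard, which has a black grab bar, until the bar is in line with the red ball of the angle pointer beside it, and finish still holding it there with the gripper, because the guard falls shut when let go. Leave the red pointer and the other things on the bench where they are.

Things in the scene. Friction and masses are not known exactly. Their poses are not given: they have to be found in the camera images.
- carrier: Loose round dark-steel carrier, an upright disc of diameter 100 mm and height 30 mm, about 0.7 kg, with thin specimen plates and brass screw heads fixed on top (total height 42 mm, all within the disc's outline). Origin: centre of its underside, on the bench (z = 0). It slides freely on the bench when its rim is pushed.
- mark: Flat yellow ring painted on the bench, inside diameter 136 mm, outside 152 mm, no height. Origin: its centre.
- cell: Torque test cell fixed to the bench: blue open-topped housing 150 x 190 x 100 mm (x, y, z; walls x = -70 to 80 mm), covered by the clear guard; a white upright dial, diameter 190 mm, stands on its -y side about the hinge line (y = -106 to -99 mm). Origin: centre of the underside; x axis points from the grab bar to the hinge, y along the hinge line, z up.
- guard: Clear guard in an aluminium frame, 10 mm thick, 186 mm wide, reaching 135 mm from the hinge line, plus the grab bar; about 0.4 kg. Origin on the hinge line at the guard's middle; x points from the bar to the hinge, y along the hinge line; axes equal the cell's when shut (level). Swings up to 77 degrees about y, bar side up; free hinge, falls shut when let go.
- guard_bar (a point): Middle of the guard's black round grab bar, diameter 12 mm, 136 mm long, parallel to the hinge line, on two thin stalks 60 mm either side of its middle. It lies 195 mm from the hinge line, 112 mm above the bench when shut. Axes turn with the guard. Between the stalks, 54 mm is free from bar to guard frame; nothing over 15 mm high lies under the bar.
- guard_hinge (a point): Point on the guard's hinge line, midway along the guard, 112 mm above the bench; axes as the cell's.
- marker (a joint): Angle of the red pointer above level in rad: the guard is at the mark when swung up by this angle from shut. Stiff; set somewhere between 0.6 and 1.05.
- marker_ball (a point): Centre of the red ball (diameter 22 mm) at the tip of the thin red pointer, 195 mm from the hinge line, the same distance as the grab bar, and 120 mm to the cell's -y side of the bar's middle. Its x axis points from the ball to the hinge line.
- screwdriver: Bystander: loose screwdriver lying at the back of the bench. Origin: its middle, at the bench.
- threadlocker: Bystander: small red bottle, diameter 40 mm, height 90 mm, at the back. Origin: centre of its underside.
- mug: Bystander: white mug, diameter 80 mm, height 90 mm, at the back. Origin: centre of its underside.
- coupon: Bystander: loose aluminium plate with four holes, 70 x 110 x 6 mm, flat on the bench near the robot. Origin: centre of its underside.
- wrench: Bystander: loose wrench lying near the robot. Origin: its middle, at the bench.
Things that resemble listed ones, but are neither listed nor needed, are in the scene too. Several things look just like the carrier: the one meant starts farthest to the robot's right.

How it is judged:
On the way, in this order (a step that is already met when the one before it is completed fails the run):
1. the carrier stands still, wholly inside the ring (horizontal distance between carrier and mark below 0.018 m and linear speed of carrier below 0.02 m/s), for 0.3 s.
2. the guard is held by the fingers at the pointer's angle (angle between the x axis of guard and the x axis of marker_ball, either way round below 0.08 rad and angular speed of guard below 0.1 rad/s and contact force between guard and the fingers above 1 N), for 0.5 s.
At the end, for the whole second after the job is handed in: The carrier rests wholly inside the ring (centres within 18 mm) and the gripper's fingers still hold the guard (contact over 1 N) with the guard at rest within 0.08 rad of the red pointer's angle (all of step 1 and all of step 2); the arm keeps its last pose, push and grip.
It fails at once if the carrier is lifted or tipped (height (world z) of carrier above 0.02 m or angle between carrier's own z axis and vertical above 0.25 rad).
It fails at once if the red pointer is shifted (distance of marker_ball from where it was at the start of the episode above 0.015 m).
It fails at once if another thing on the bench is disturbed (moved over 30 mm) (distance of any of screwdriver, threadlocker, mug, coupon, wrench from where it was at the start of the episode above 0.03 m).
It also fails if it takes over 54 s, if anything falls off the work surface, if the arm or the gripper's body presses on something with over 40 N, if the wrist force passes 120 N, or if a joint passes its speed limit or range.

## Working session

There is one attempt and no reset: what is moved stays moved. The work goes in short steps, Python scripts to look and compute and a tool call to move; the robot and the scene stay as the last step left them, time stands still between calls to the robot, and variables do not carry over. Pictures are saved under pics/ and viewed, at most 10 in all, crops included, and the job is handed in when it is done.

Besides the shell and the picture viewer there is one more tool, called after "Emit:" as a command line: name --argument value ..., lists and objects as JSON in quotes. play_rows: Moves the arm, as the interface text tells. Its arguments: {"type":"object","properties":{"hand":{"type":"array"},"delta_pos":{"type":"array"},"dr":{"type":"array"}},"required":["hand","delta_pos","dr"]}

```bash
mkdir -p pics
cat > h.py <<'E'
import numpy as np, cv2
from cell import robot
def shot(n,f=None):
    c=robot.read_camera(n)
    if f: cv2.imwrite('pics/'+f,cv2.cvtColor(c['image'],cv2.COLOR_RGB2BGR))
    return c
def w(c,p): return np.array(c['R']).T@(np.array(p)-np.array(c['t']))
def onplane(c,u,v,z):
    R=np.array(c['R']);o=-R.T@np.array(c['t'])
    d=R.T@np.array([(u-c['cx'])/c['fx'],(v-c['cy'])/c['fy'],1]);return o+d*(z-o[2])/d[2]
def px(c,X):
    q=np.array(c['R'])@np.array(X)+np.array(c['t']);return np.array([c['fx']*q[0]/q[2]+c['cx'],c['fy']*q[1]/q[2]+c['cy']])
E
python3 - <<'E'
from h import *
np.set_printoptions(precision=4,suppress=True)
for n in ('top','side'):
    c=shot(n,n+'0.png'); print(n,'cam at',-np.array(c['R']).T@np.array(c['t']),np.array(c['R'])[2])
    for l in ['carrier','mark','cell','guard','guard_bar','guard_hinge','marker_ball','marker','screwdriver','threadlocker','mug','coupon','wrench']:
        try: print(l,[(round(d['p'],2),w(c,d['point']).round(3).tolist(),px(c,w(c,d['point'])).round().tolist()) for d in robot.spot_in(n,l)][:5])
        except Exception as e: print(l,e)
s=robot.get_state();print(s)
E
```

```text
top cam at [0.4096 0.0173 1.2516] [ 0.0931  0.0008 -0.9957]
carrier [(0.98, [0.492, 0.14, 0.03], [284.0, 211.0]), (0.97, [0.308, 0.236, 0.027], [250.0, 281.0]), (0.82, [0.288, 0.367, 0.032], [200.0, 290.0])]
mark []
cell [(0.64, [0.629, -0.269, 0.118], [441.0, 150.0])]
guard [(0.91, [0.608, -0.246, 0.113], [432.0, 159.0])]
guard_bar [(0.65, [0.606, -0.251, 0.109], [434.0, 160.0])]
guard_hinge [(0.86, [0.629, -0.276, 0.118], [444.0, 150.0]), (0.62, [0.58, -0.368, 0.218], [496.0, 161.0])]
marker_ball [(0.78, [0.588, -0.369, 0.224], [497.0, 157.0]), (0.58, [0.768, 0.032, 0.025], [322.0, 110.0])]
marker [(0.68, [0.581, -0.37, 0.22], [497.0, 161.0]), (0.47, [0.418, -0.089, 0.005], [370.0, 236.0])]
screwdriver [(0.58, [0.767, 0.033, 0.021], [321.0, 111.0])]
threadlocker [(0.72, [0.71, 0.211, 0.061], [255.0, 129.0])]
mug [(0.69, [0.682, 0.385, 0.04], [192.0, 143.0])]
coupon [(0.82, [0.419, -0.085, 0.009], [368.0, 236.0])]
wrench [(0.72, [0.342, -0.291, 0.005], [445.0, 262.0]), (0.3, [0.63, -0.265, 0.116], [440.0, 150.0])]
side cam at [ 0.1341 -0.6504  1.0536] [ 0.2998  0.5247 -0.7967]
carri
[... 1051 characters left out ...]
6, [0.417, -0.093, 0.004], [310.0, 253.0])]
wrench [(0.94, [0.365, -0.291, 0.007], [330.0, 327.0])]
{'clock': 1.4, 'qpos': array([ 1.209 ,  0.4675, -0.0116,  1.6027,  0.006 ,  1.0714, -0.0563]), 'joint_vel': array([ 0.0004, -0.    ,  0.    , -0.0004,  0.0015, -0.0001,  0.0007]), 'tau': array([  0.0006, -53.2234,   0.0218, -25.163 ,   0.0115,   0.0012,
         0.0001]), 'position': array([ 0.2037, -0.6173,  0.2313]), 'orientation': array([[ 0.9496,  0.3134, -0.0001],
       [ 0.3134, -0.9496,  0.    ],
       [-0.0001, -0.    , -1.    ]]), 'wrist_force': array([ 0.1671, -0.5164,  0.6778]), 'wrist_torque': array([ 0.0012, -0.0011,  0.0217]), 'finger_force': 0.0, 'opening': 1.0015196905107908}
```

View pics/top0.png

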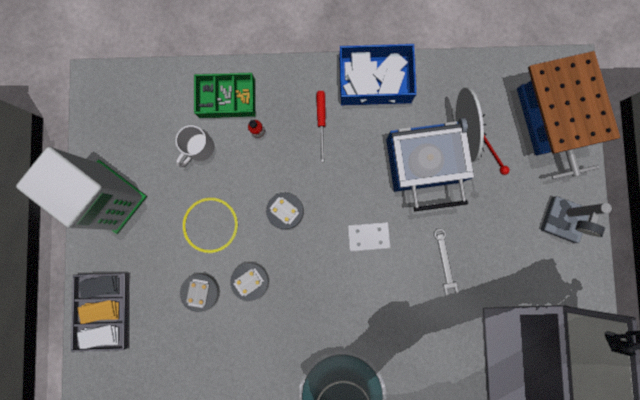

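View pics/side0.png

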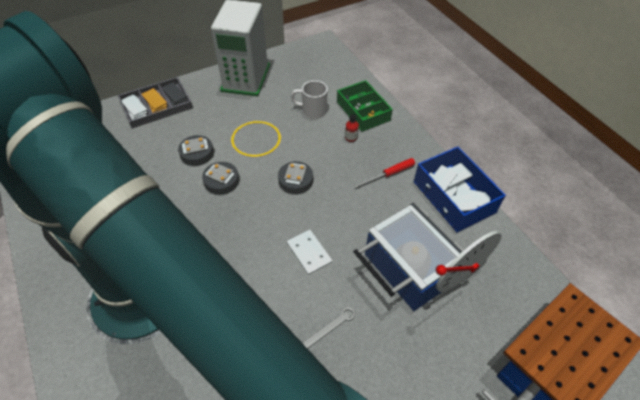

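The top view shows the wanted carrier at (285,210), the ring at (210,225), the cell at (430,155) with its bar from (414,209) to (467,204), and the red ball at (505,170). In the side view the ball is at (441,269) and the bar is near (378,270). Next I'll refine these positions.

```bash
cat > m.py <<'E'
from h import *
from scipy.optimize import least_squares
np.set_printoptions(precision=4,suppress=True)
def carrier(c,guess,n):
    m=[d['mask'] for d in robot.trace(n,'carrier')]
    best=None
    for k in m:
        v,u=np.nonzero(k); cen=np.array([u.mean(),v.mean()])
        t=np.linspace(0,2*np.pi,60)
        def f(x):
            P=np.array([px(c,[x[0]+.05*np.cos(a),x[1]+.05*np.sin(a),z]) for a in t for z in(0,.03)],np.float32)
            h=cv2.convexHull(P);M=cv2.moments(h);return [M['m10']/M['m00']-cen[0],M['m01']/M['m00']-cen[1]]
        g=onplane(c,*cen,.015)[:2]; s=least_squares(f,g,diff_step=1e-3).x
        d=np.linalg.norm(s-guess)
        if best is None or d<best[0]: best=(d,s,len(u))
    return best
def ring(c):
    hsv=cv2.cvtColor(c['image'],cv2.COLOR_RGB2HSV)
    m=cv2.inRange(hsv,(24,120,100),(36,255,255)); n,l,st,_=cv2.connectedComponentsWithStats(m,connectivity=8)
    i=1+np.argmax(st[1:,2]*st[1:,3]); v,u=np.nonzero(l==i)
    P=np.array([onplane(c,a,b,0)[:2] for a,b in zip(u,v)])
    s=least_squares(lambda x:np.hypot(*(P-x[:2]).T)-x[2],[*P.mean(0),.072],loss='soft_l1',f_scale=.003).x
    return s,len(u)
E
python3 - <<'E'
from m import *
im={};C={}
for n in('top','side'):
    c=C[n]=shot(n); print(n,'ring',ring(c)); print('carrier',carrier(c,[.49,.133],n))
    hsv=cv2.cvtColor(c['image'],cv2.COLOR_RGB2HSV)
    m=cv2.inRange(hsv,(0,150,60),(8,255,255))|cv2.inRange(hsv,(172,150,60),(180,255,255))
    x0,x1,y0,y1=((470,520,130,185) if n=='top' else (425,485,250,285))
    v,u=np.nonzero(m[y0:y1,x0:x1]);print('red',u.min()+x0,u.max()+x0,v.min()+y0,v.max()+y0)
    e=cv2.erode(m,np.ones((5,5))); v,u=np.nonzero(e[y0:y1,x0:x1]);print('ball',u.mean()+x0,v.mean()+y0,len(u))
    for l in('guard_bar','guard'):
        for d in robot.trace(n,l)[:1]:
            print(l,d['p'],cv2.minAreaRect(np.argwhere(d['mask'])[:,::-1].astype(np.float32)))
a=cv2.resize(C['top']['image'][100:220,380:530],None,fx=4,fy=4,interpolation=2)[:480,:]
b=cv2.resize(C['side']['image'][195:315,345:515],None,fx=4,fy=4,interpolation=2)
cv2.imwrite('pics/crA.png',a[:,:,::-1]);cv2.imwrite('pics/crB.png',b[:,:,::-1])
E
```

```text
top ring (array([0.4621, 0.3494, 0.0721]), 401)
carrier (np.float64(0.008416088608733037), array([0.495 , 0.1398]), 1048)
red 484 508 136 173
ball 504.0 169.5 10
guard_bar 0.98 ((434.9365234375, 169.1302032470703), (77.27063751220703, 74.40478515625), 82.303955078125)
guard 0.92 ((434.71673583984375, 169.15895080566406), (78.6895980834961, 75.11624908447266), 81.25383758544922)
side ring (array([0.4618, 0.3485, 0.0722]), 309)
carrier (np.float64(0.0049093419203622), array([0.491 , 0.1378]), 973)
red 437 478 263 274
ball 441.0 269.5 12
guard_bar 0.63 ((403.7188415527344, 253.77430725097656), (82.59425354003906, 78.78838348388672), 45.70732116699219)
guard 0.94 ((403.63031005859375, 253.87513732910156), (82.45707702636719, 78.27555847167969), 46.218875885009766)
```

View pics/crA.png

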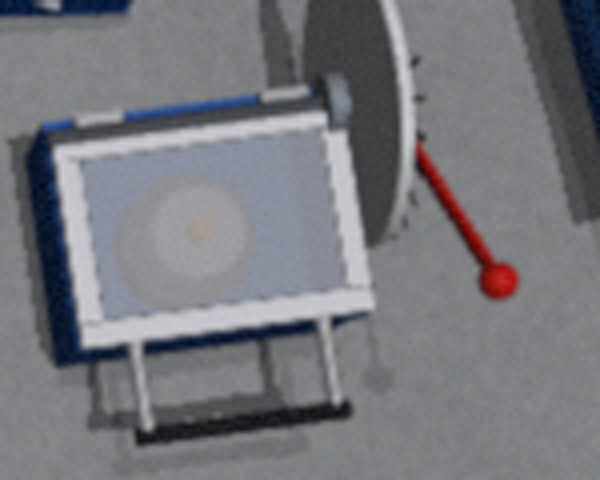

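View pics/crB.png

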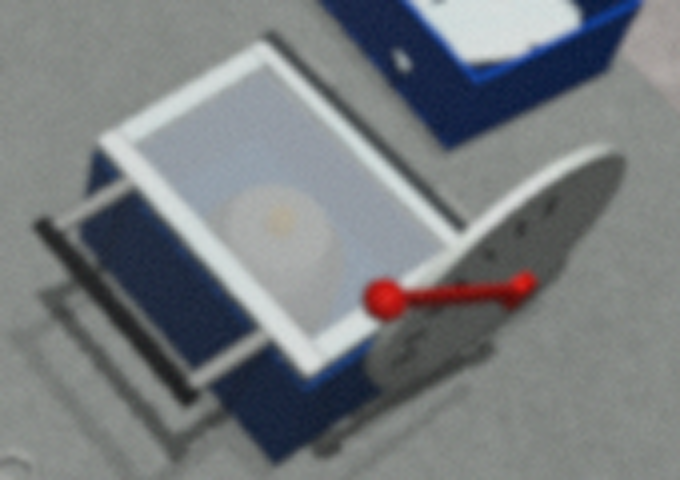

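The crops show the bar ends at (137,437)/(350,409) in the top crop and (42,225)/(192,397) in the side crop. The ball is at (498,280) in the top crop and (385,299) in the side crop. Now I'll fit the cell pose and the pointer angle.

Run:
```python
from m import *
C={n:shot(n) for n in('top','side')}
T=lambda u,v:(380+u/4,100+v/4)
S=lambda u,v:(345+u/4,195+v/4)
obs=[('top',T(139,436),(-.195,.068)),('top',T(349,409),(-.195,-.068)),('side',S(42,225),(-.195,.068)),('side',S(192,397),(-.195,-.068))]
ball=[('top',T(498,280)),('side',S(385,299))]
def P(h,l): c,s=np.cos(h[2]),np.sin(h[2]);return np.array([h[0]+c*l[0]-s*l[1],h[1]+s*l[0]+c*l[1],l[2]])
def f(h):
    r=[]
    for n,q,l in obs: r+=list(px(C[n],P(h,(l[0],l[1],h[4])))-q)
    for n,q in ball: r+=list(px(C[n],P(h,(-.195*np.cos(h[3]),-.12,.112+.195*np.sin(h[3]))))-q)
    return r
s=least_squares(f,[.66,-.25,.1,.8,.112]);h=s.x
print('hinge x,y,yaw,phi,zbar',h,'res',s.fun)
# independent ball triangulation
g=least_squares(lambda X:np.r_[px(C['top'],X)-ball[0][1],px(C['side'],X)-ball[1][1]],[.58,-.37,.22]);print('ball',g.x,g.fun,'phi z',np.arcsin((g.x[2]-.112)/.195))
b=P(h,(-.195,0,.112));print('bar',b,'reach',np.hypot(*b[:2]))
e=P(h,(-.195*np.cos(h[3]),0,.112+.195*np.sin(h[3])));print('bar end',e,np.hypot(*e[:2]))
l=np.array([g.x[0]-h[0],g.x[1]-h[1]]);print('local ball',[np.cos(h[2])*l[0]+np.sin(h[2])*l[1],-np.sin(h[2])*l[0]+np.cos(h[2])*l[1]])
```

```text
hinge x,y,yaw,phi,zbar [ 0.6832 -0.2408  0.11    0.7587  0.1115] res [-0.6047  0.1212  0.3353 -0.5551 -0.5802 -0.773   0.1672  0.8718  0.2068
 -0.2535 -0.1334  0.1605]
ball [ 0.5557 -0.3753  0.2463] [ 0.1109 -0.2377 -0.2216  0.0441] phi z 0.7594025739122099
bar [ 0.4894 -0.2622  0.112 ] reach 0.5551828289873364
bar end [ 0.5426 -0.2563  0.2462] 0.6000408507158531
local ball [np.float64(-0.14152606656666133), np.float64(-0.11974446797622867)]
```

Pointer angle is about 0.759 rad, the bar is at (0.489,-0.262,0.112), and the push runs from (0.493,0.139) to (0.462,0.349). First I'll raise the arm, because an unidentified box stands near it.

Emit:
play_rows --hand '[0.7,0.7,0.7,0.7,0.7,0.7]' --delta_pos '[[0,0,-1],[0,0,-2],[0,0,-3],[0,0,-4],[0,0,-5],[0,0,-5]]' --dr '[[0,0,0],[0,0,0],[0,0,0],[0,0,0],[0,0,0],[0,0,0]]'

```text
clock: 2.4
position: [0.2045, -0.6195, 0.3889]
orientation: [[0.95, 0.313, 0.004], [0.313, -0.95, -0.011], [0.001, 0.012, -1.0]]
wrist_force: [-1.3, -0.6, 0.4]
opening: 0.703
finger_force: 0.0
```

Run:
```python
from m import *
c=shot('top','top1.png')
cv2.imwrite('pics/top1c.png',cv2.resize(c['image'][200:400,300:640],None,fx=2,fy=2)[:,:,::-1])
O=np.array(robot.get_state()['orientation']);p=np.array(robot.get_state()['position']);print(p,O,robot.get_state()['clock'])
d=np.array([.4620-.493,.349-.139]);d/=np.linalg.norm(d);print(d)
t=np.r_[np.array([.493,.139])-.09*d,.36];print('target',t,'units',O.T@(t-p)/.03)
print('turn deg',np.degrees(np.arctan2(d[1],d[0])-np.arctan2(O[1,0],O[0,0])))
```

```text
[ 0.2042 -0.6187  0.3855] [[ 0.9497  0.3133  0.0027]
 [ 0.3133 -0.9496 -0.0072]
 [ 0.0003  0.0076 -1.    ]] 2.45
[-0.146   0.9893]
target [0.5061 0.05   0.36  ] units [ 16.5401 -18.0187   0.7196]
turn deg 80.14101622340362
```

View pics/top1c.png

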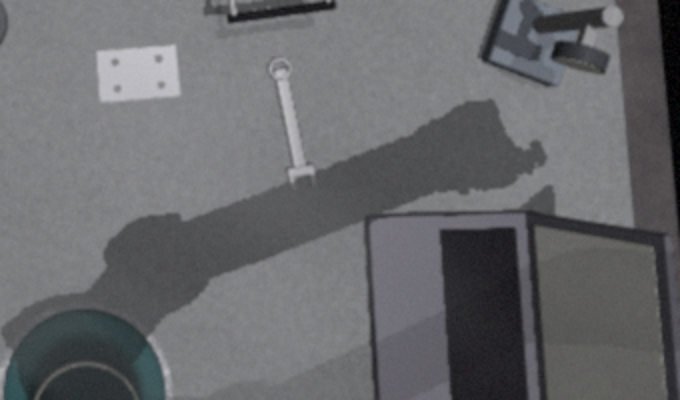

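Emit:
play_rows --hand '[0.7,0.7,0.7,0.7,0.7,0.7,0.7,0.7,0.7,0.7,0.7,0.7]' --delta_pos '[[0.9,0,0],[1.8,-0.4,0],[2.7,-1.2,0],[3.5,-2.2,0],[4.3,-3.2,0],[5.1,-4.2,0],[5.9,-5.2,0],[6.7,-6.2,0],[7.5,-7.2,0],[8.3,-8.2,0],[9.1,-9.2,0],[9.9,-10.2,0]]' --dr '[[0,0,-0.8],[0,0,-1.6],[0,0,-2.5],[0,0,-3.4],[0,0,-4.3],[0,0,-5.2],[0,0,-6.1],[0,0,-7],[0,0,-7.9],[0,0,-8.8],[0,0,-9.7],[0,0,-10.6]]'

```text
clock: 3.45
position: [0.3896, -0.2316, 0.3804]
orientation: [[0.318, 0.948, -0.001], [0.948, -0.318, 0.0], [-0.0, -0.001, -1.0]]
wrist_force: [0.7, -0.0, -0.2]
opening: 0.699
finger_force: 0.0
```

```bash
cat > go.py <<'E'
import sys
from h import *
from scipy.spatial.transform import Rotation as Ro
np.set_printoptions(precision=3,suppress=True)
def rel(t,ang=None,tilt=None):
    s=robot.get_state();O=np.array(s['orientation']);p=np.array(s['position'])
    print('at',p,'clock',s['clock'],'units',O.T@(np.array(t)-p)/.03)
    if ang is not None:
        x=np.array([np.cos(ang),np.sin(ang),0]);z=np.array([0,0,-1.]);T=np.c_[x,np.cross(z,x),z]
        print('rot units',np.degrees(Ro.from_matrix(O.T@T).as_rotvec())/5,'force',s['wrist_force'],'q',s['qpos'])
E
python3 -c "
from go import *
rel([.506,.05,.2],np.arctan2(.9893,-.146))"
```

```text
at [ 0.39  -0.232  0.38 ] clock 3.45 units [10.132  0.703  6.013]
rot units [-0.013 -0.003 -5.384] force [ 0.743 -0.025 -0.189] q [ 0.849  0.02  -0.389  1.837  0.008  1.287  0.135]
```

Emit:
play_rows --hand '[0.7,0.7,0.7,0.7,0.7,0.7,0.7,0.7,0.7,0.7,0.7,0.7]' --delta_pos '[[1,0,0],[2,0,0],[3,0.1,0],[4,0.2,0.6],[5,0.3,1.4],[6,0.4,2.2],[7,0.5,3],[8,0.6,3.8],[9,0.7,4.6],[10,0.7,5.4],[10.13,0.7,6],[10.13,0.7,6]]' --dr '[[0,0,-0.6],[0,0,-1.2],[0,0,-1.8],[0,0,-2.4],[0,0,-3],[0,0,-3.6],[0,0,-4.2],[0,0,-4.8],[0,0,-5.38],[0,0,-5.38],[0,0,-5.38],[0,0,-5.38]]'

```text
clock: 4.45
position: [0.5044, 0.0495, 0.1969]
orientation: [[-0.146, 0.989, -0.008], [0.989, 0.146, 0.001], [0.003, -0.008, -1.0]]
wrist_force: [-0.2, -1.2, 0.1]
opening: 0.7
finger_force: 0.0
```

```bash
python3 -c "
from go import *
from m import carrier,ring
c=shot('top');print(carrier(c,[.493,.139],'top'))
rel([.506,.05,.010],np.arctan2(.9893,-.146))"
```

```text
(np.float64(0.012894758582070603), array([0.4877, 0.1508]), 744)
at [0.5065 0.0471 0.2005] clock 4.55 units [0.097  0.0148 6.3488]
rot units [-0.0314 -0.0031 -0.0427] force [-1.0665 -0.9996  0.6065] q [ 0.3819  0.3498 -0.646   1.9395  0.2582  0.9376 -0.2472]
```

Emit:
play_rows --hand '[0.7,0.7,0.7,0.7,0.7,0.7,0.7,0.7]' --delta_pos '[[0,0,1],[0,0,2],[0,0,3],[0,0,4],[0,0,5],[0,0,5.7],[0,0,6.3],[0,0,6.3]]' --dr '[[0,0,0],[0,0,0],[0,0,0],[0,0,0],[0,0,0],[0,0,0],[0,0,0],[0,0,0]]'

```text
clock: 5.22
position: [0.5062, 0.0452, 0.0106]
orientation: [[-0.139, 0.99, -0.003], [0.99, 0.139, -0.002], [-0.001, -0.004, -1.0]]
wrist_force: [-0.9, -0.9, 0.8]
opening: 0.699
finger_force: 0.0
```

Emit:
play_rows --hand '[0.7,0.7,0.7,0.7,0.7,0.7,0.7,0.7,0.7,0.7,0.7,0.7]' --delta_pos '[[0.3,0,0],[0.6,0,0],[0.9,0,0],[1.2,0,0],[1.5,0,0],[1.8,0,0],[2.1,0,0],[2.4,0,0],[2.6,0,0],[2.8,0,0],[3,0,0],[3,0,0]]' --dr '[[0,0,0],[0,0,0],[0,0,0],[0,0,0],[0,0,0],[0,0,0],[0,0,0],[0,0,0],[0,0,0],[0,0,0],[0,0,0],[0,0,0]]'

```text
clock: 6.22
position: [0.4951, 0.1368, 0.013]
orientation: [[-0.143, 0.99, 0.001], [0.99, 0.143, -0.001], [-0.002, 0.001, -1.0]]
wrist_force: [1.7, -4.2, 3.7]
opening: 0.699
finger_force: 2.5
```

```bash
python3 -c "
from go import *
from m import carrier,ring
for n in('top','side'):
  c=shot(n,n+'2.png');print(carrier(c,[.485,.20],n))
rel([.506,.05,.010],np.arctan2(.9893,-.146))
a=cv2.imread('pics/top2.png')[120:320,140:400];b=cv2.imread('pics/side2.png')[80:280,140:400]
cv2.imwrite('pics/p2.png',cv2.resize(np.vstack([a,b]),None,fx=1.5,fy=1.5))"
```

```text
(np.float64(0.033078803450495804), array([0.4535, 0.2102]), 75)
(np.float64(0.027448041507286504), array([0.4763, 0.174 ]), 417)
at [0.4951 0.1367 0.0126] clock 6.4167 units [-2.9116 -0.0489  0.0855]
rot units [ 0.0124 -0.0005 -0.0476] force [ 1.7747 -2.3078  1.9951] q [ 0.0354  0.641  -0.4587  2.0365  0.5093  0.5745 -0.6373]
```

View pics/p2.png

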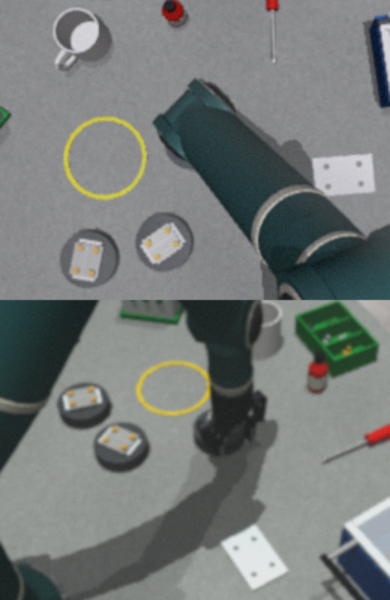

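The carrier sits in the fingers' cradle, just right of the ring, and the arm hides it from both cameras. I'll push on using the geometry.

Emit:
play_rows --hand '[0.7,0.7,0.7,0.7,0.7,0.7,0.7,0.7,0.7,0.7,0.7,0.7]' --delta_pos '[[0.2,0,0],[0.5,0,0],[0.8,0,0],[1.1,0,0],[1.4,0,0],[1.7,0,0],[2,0,0],[2.3,0,0],[2.6,0,0],[2.9,0,0],[3.2,0,0],[3.5,0,0]]' --dr '[[0,0,0],[0,0,0],[0,0,0],[0,0,0],[0,0,0],[0,0,0],[0,0,0],[0,0,0],[0,0,0],[0,0,0],[0,0,0],[0,0,0]]'

```text
clock: 7.42
position: [0.4797, 0.2385, 0.0122]
orientation: [[-0.14, 0.99, -0.001], [0.99, 0.14, -0.004], [-0.004, -0.001, -1.0]]
wrist_force: [1.3, -7.2, 6.2]
opening: 0.7
finger_force: 4.3
```

```bash
python3 -c "
from go import *
rel([.4695,.2985,.010],np.arctan2(.9893,-.146))"
```

```text
at [0.48  0.239 0.012] clock 7.4167 units [ 2.027 -0.057  0.067]
rot units [-0.015  0.041 -0.066] force [ 1.285 -7.167  6.193] q [-0.166  0.666 -0.454  1.981  0.5    0.608 -0.814]
```

Emit:
play_rows --hand '[0.7,0.7,0.7,0.7,0.7,0.7,0.7,0.7,0.7,0.7,0.7,0.7]' --delta_pos '[[0.3,0,0],[0.6,0,0],[0.9,0,0],[1.15,0,0],[1.35,0,0],[1.55,0,0],[1.7,0,0],[1.8,-0.1,0],[1.88,-0.1,0],[1.92,-0.1,0],[1.92,-0.1,0],[1.92,-0.1,0]]' --dr '[[0,0,0],[0,0,0],[0,0,0],[0,0,0],[0,0,0],[0,0,0],[0,0,0],[0,0,0],[0,0,0],[0,0,0],[0,0,0],[0,0,0]]'

```text
clock: 8.42
position: [0.4684, 0.2961, 0.012]
orientation: [[-0.141, 0.99, -0.001], [0.99, 0.141, -0.002], [-0.002, -0.001, -1.0]]
wrist_force: [1.7, -4.8, 3.4]
opening: 0.7
finger_force: 3.1
```

Emit:
play_rows --hand '[0.7,0.7,0.7,0.7,0.7,0.7,0.7,0.7,0.7,0.7,0.7,0.7]' --delta_pos '[[-0.2,0,0],[-0.5,0,0],[-1,0,0],[-2,0,0],[-3,0,0],[-4,0,-0.5],[-5,0,-1.5],[-6,0,-2.5],[-7,0,-3],[-8,0,-3],[-8,0,-3],[-8,0,-3]]' --dr '[[0,0,0],[0,0,0],[0,0,0],[0,0,0],[0,0,0],[0,0,0],[0,0,0],[0,0,0],[0,0,0],[0,0,0],[0,0,0],[0,0,0]]'

```text
clock: 9.42
position: [0.5026, 0.0573, 0.1022]
orientation: [[-0.138, 0.99, 0.0], [0.99, 0.138, -0.0], [-0.0, 0.0, -1.0]]
wrist_force: [0.5, 0.6, -0.4]
opening: 0.7
finger_force: 0.0
```

```bash
python3 -c "
from go import *
from m import carrier,ring
for n in('top','side'):
  c=shot(n,n+'3.png');print(carrier(c,[.462,.349],n),ring(c))
rel([.4894,-.2622,.2],.11+np.pi/2)
a=cv2.imread('pics/top3.png')[120:320,140:400];b=cv2.imread('pics/side3.png')[80:280,140:400]
cv2.imwrite('pics/p3.png',cv2.resize(np.vstack([a,b]),None,fx=1.5,fy=1.5))"
```

```text
(np.float64(0.004325584547599489), array([0.4614, 0.3447]), 1134) (array([0.4621, 0.3494, 0.0721]), 400)
(np.float64(0.007348679299146859), array([0.4569, 0.3437]), 818) (array([0.4616, 0.3483, 0.0721]), 268)
at [0.502  0.061  0.1019] clock 9.6167 units [-10.597   -1.9728  -3.2804]
rot units [-0.008  -0.0122  0.3998] force [ 0.805  -0.1774 -0.4059] q [ 0.2748  0.4866 -0.5644  2.0219  0.3797  0.7366 -0.3781]
```

View pics/p3.png

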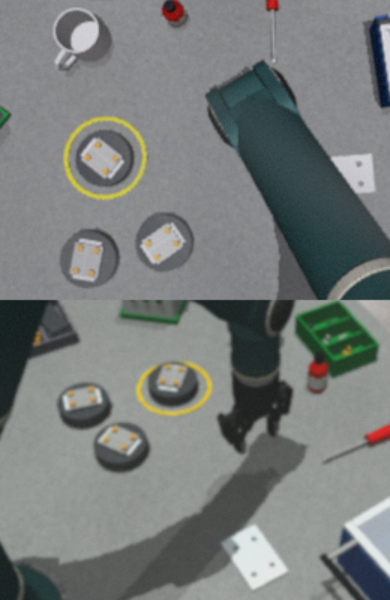

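The carrier stands inside the ring, about 5 mm off centre, with the ring at (105,157) and the carrier at (103,158) in the upper crop. On to the bar.

Emit:
play_rows --hand '[0.5,0.5,0.5,0.5,0.5,0.5,0.5,0.5,0.5,0.5,0.5,0.5]' --delta_pos '[[-0.8,-0.1,-1],[-1.8,-0.3,-2],[-2.8,-0.5,-3],[-3.8,-0.7,-3.3],[-4.8,-0.9,-3.3],[-5.8,-1.1,-3.3],[-6.8,-1.3,-3.3],[-7.8,-1.5,-3.3],[-8.8,-1.7,-3.3],[-9.8,-1.9,-3.3],[-10.5,-1.97,-3.3],[-10.6,-1.97,-3.3]]' --dr '[[0,0,0],[0,0,0.1],[0,0,0.2],[0,0,0.4],[0,0,0.4],[0,0,0.4],[0,0,0.4],[0,0,0.4],[0,0,0.4],[0,0,0.4],[0,0,0.4],[0,0,0.4]]'

```text
clock: 10.62
position: [0.4889, -0.2673, 0.2005]
orientation: [[-0.103, 0.995, -0.001], [0.995, 0.103, -0.001], [-0.001, -0.001, -1.0]]
wrist_force: [-0.2, -0.1, -0.0]
opening: 0.498
finger_force: 0.0
```

```bash
python3 -c "
from go import *
rel([.4894,-.2622,.093],.11+np.pi/2)
c=shot('side','side4.png')
cv2.imwrite('pics/p4.png',cv2.resize(c['image'][160:330,320:520],None,fx=3,fy=3,interpolation=2)[:,:,::-1])"
```

```text
at [ 0.489 -0.267  0.2  ] clock 10.6167 units [0.172 0.038 3.583]
rot units [-0.008  0.01  -0.074] force [-0.223 -0.051 -0.021] q [ 0.849  0.404 -0.512  1.836  0.239  0.962  0.337]
```

View pics/p4.png

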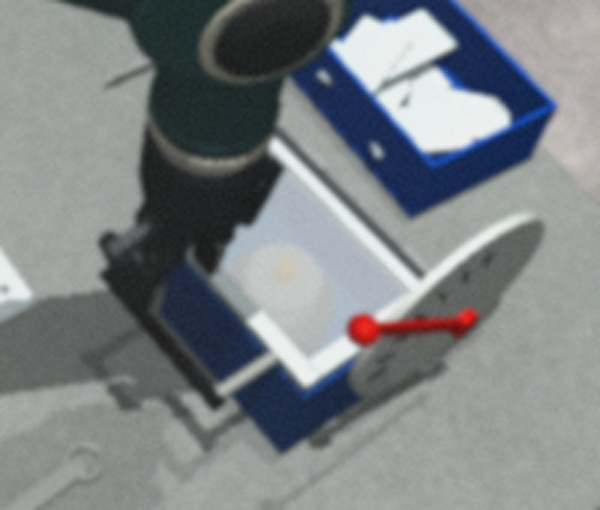

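The open fingers stand over the bar, near (150,260), with the ball at (365,328) well clear. Now I'll descend and close.

Emit:
play_rows --hand '[0.5,0.5,0.5,0.5,0.5,0.5,0,0,0,0,0,0]' --delta_pos '[[0.1,0,0.8],[0.1,0,1.6],[0.1,0,2.4],[0.15,0,3.1],[0.15,0,3.58],[0.15,0,3.58],[0.15,0,3.58],[0.15,0,3.58],[0.15,0,3.58],[0.15,0,3.58],[0.15,0,3.58],[0.15,0,3.58]]' --dr '[[0,0,0],[0,0,0],[0,0,0],[0,0,0],[0,0,0],[0,0,0],[0,0,0],[0,0,0],[0,0,0],[0,0,0],[0,0,0],[0,0,0]]'

```text
clock: 11.67
position: [0.4904, -0.2585, 0.0952]
orientation: [[-0.108, 0.994, 0.003], [0.994, 0.108, -0.0], [-0.001, 0.003, -1.0]]
wrist_force: [2.5, 4.2, 5.3]
opening: 0.117
finger_force: 58.8
```

```bash
python3 -c "
from go import *
s=robot.get_state();print(s['opening']*85,s['finger_force'],s['wrist_force'])
rel([.5426,-.2563,.2272],.11+np.pi/2)
O=np.array(s['orientation'])
for a in np.arange(1,17)*.7587/16:
    w_=np.array([.195*(1-np.cos(a))*np.cos(.11),.195*(1-np.cos(a))*np.sin(.11),.195*np.sin(a)]);print((O.T@w_/.03).round(2))
"
```

```text
9.929868128973254 58.78011703491211 [2.514 4.177 5.299]
at [ 0.49  -0.259  0.095] clock 11.6667 units [-0.117  1.752 -4.395]
rot units [ 0.037  0.007 -0.018] force [2.514 4.177 5.299] q [ 0.786  0.541 -0.458  1.918  0.337  0.755  0.245]
[-0.    0.01 -0.31]
[-0.    0.03 -0.62]
[-0.    0.07 -0.92]
[-0.    0.12 -1.23]
[-0.    0.19 -1.53]
[-0.    0.27 -1.82]
[-0.    0.36 -2.12]
[-0.    0.47 -2.41]
[-0.    0.59 -2.69]
[-0.    0.73 -2.97]
[-0.    0.87 -3.24]
[-0.    1.04 -3.5 ]
[-0.    1.21 -3.75]
[-0.    1.39 -4.  ]
[ 0.    1.59 -4.24]
[ 0.    1.8  -4.47]
```

Emit:
play_rows --hand '[0,0,0,0,0,0,0,0,0,0,0,0]' --delta_pos '[[0,0.01,-0.31],[0,0.03,-0.62],[0,0.07,-0.92],[0,0.12,-1.23],[0,0.19,-1.53],[0,0.27,-1.82],[0,0.36,-2.12],[0,0.47,-2.41],[0,0.59,-2.69],[0,0.73,-2.97],[0,0.8,-3.1],[0,0.8,-3.1]]' --dr '[[0,0,0],[0,0,0],[0,0,0],[0,0,0],[0,0,0],[0,0,0],[0,0,0],[0,0,0],[0,0,0],[0,0,0],[0,0,0],[0,0,0]]'

```text
clock: 12.67
position: [0.5119, -0.2563, 0.1873]
orientation: [[-0.107, 0.994, -0.002], [0.994, 0.107, 0.0], [0.001, -0.002, -1.0]]
wrist_force: [-2.0, 4.1, -1.7]
opening: 0.114
finger_force: 58.6
```

```bash
python3 -c "
from go import *
s=robot.get_state();print(s['opening']*85,s['finger_force'])
rel([.5426,-.2563,.2285],.11+np.pi/2)
c=shot('side','side5.png')
cv2.imwrite('pics/p5.png',cv2.resize(c['image'][160:330,320:520],None,fx=3,fy=3,interpolation=2)[:,:,::-1])"
```

```text
9.704297647312648 58.576143980026245
at [ 0.512 -0.256  0.187] clock 12.6667 units [-0.11   1.014 -1.375]
rot units [-0.024 -0.006 -0.028] force [-2.    4.14 -1.68] q [ 0.802  0.447 -0.508  1.809  0.261  0.954  0.291]
```

View pics/p5.png

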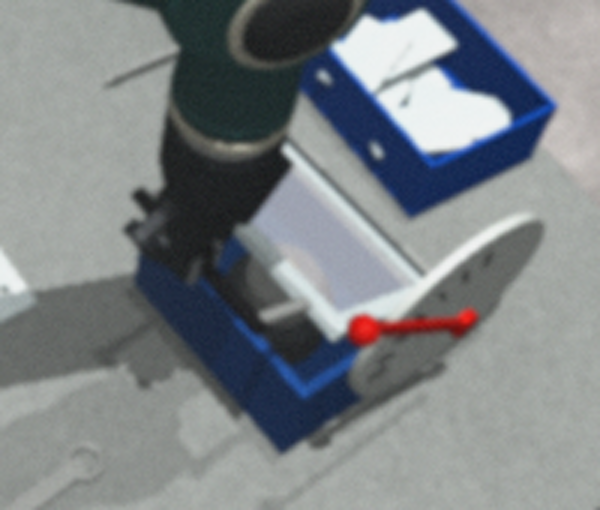

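The guard follows the gripper: the bar end is at (265,345) in the crop and the frame is lifted. Now the rest of the arc.

Emit:
play_rows --hand '[0,0,0,0,0,0,0,0,0,0,0,0]' --delta_pos '[[0,0.1,-0.2],[0,0.24,-0.4],[0,0.4,-0.64],[0,0.58,-0.88],[0,0.76,-1.1],[0,0.9,-1.26],[0,1,-1.37],[0,1,-1.37],[0,1,-1.37],[0,1,-1.37],[0,1,-1.37],[0,1,-1.37]]' --dr '[[0,0,0],[0,0,0],[0,0,0],[0,0,0],[0,0,0],[0,0,0],[0,0,0],[0,0,0],[0,0,0],[0,0,0],[0,0,0],[0,0,0]]'

```text
clock: 13.72
position: [0.5392, -0.2534, 0.2285]
orientation: [[-0.106, 0.994, -0.008], [0.994, 0.106, 0.0], [0.001, -0.008, -1.0]]
wrist_force: [-12.5, 4.7, 7.4]
opening: 0.111
finger_force: 58.7
```

```bash
python3 -c "
from go import *
from m import carrier
s=robot.get_state();print(s['opening']*85,s['finger_force'])
rel([.5426,-.2563,.2285],.11+np.pi/2)
t=shot('top','top6.png');c=shot('side','side6.png')
print(carrier(t,[.462,.349],'top'))
h=[.6832,-.2408,.11]
for a in (.68,.759,.84):
  for y in(-.068,.068): 
    X=[h[0]-.195*np.cos(a)*np.cos(.11)-y*np.sin(.11),h[1]-.195*np.cos(a)*np.sin(.11)+y*np.cos(.11),.112+.195*np.sin(a)]
    print(a,y,((px(c,X)-[320,160])*3).round(),px(t,X).round(1))
cv2.imwrite('pics/p6.png',cv2.resize(c['image'][160:330,320:520],None,fx=3,fy=3,interpolation=2)[:,:,::-1])"
```

```text
9.411357671211007 58.66264522075653
at [ 0.5392 -0.2534  0.2285] clock 13.7167 units [-0.1072  0.1021 -0.0005]
rot units [-0.0897 -0.0127 -0.0393] force [-12.4529   4.6691   7.4231] q [ 0.7752  0.4423 -0.5161  1.7112  0.2469  1.0606  0.2838]
(np.float64(0.004007127205685632), array([0.4612, 0.3451]), 1186)
0.68 -0.068 [294. 289.] [480.8 178.1]
0.68 0.068 [165. 151.] [421.2 186.3]
0.759 -0.068 [308. 272.] [481.7 172.9]
0.759 0.068 [178. 135.] [421.5 181.3]
0.84 -0.068 [324. 255.] [482.5 167.2]
0.84 0.068 [192. 119.] [421.7 175.6]
```

View pics/p6.png

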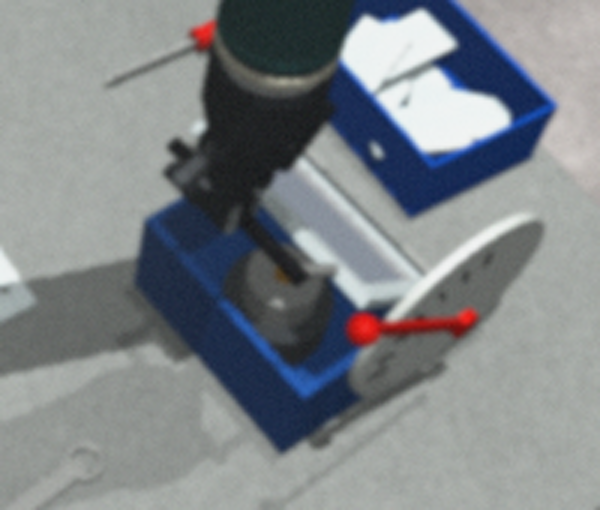

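The bar's near end is at (305,277) against a predicted (308,272). Extended, the bar's line meets the ball at (365,328), and the TCP rise also gives about 0.75 rad. I'll hold briefly and hand in.

Emit:
play_rows --hand '[0,0,0,0,0,0,0,0,0,0]' --delta_pos '[[0,0,0],[0,0,0],[0,0,0],[0,0,0],[0,0,0],[0,0,0],[0,0,0],[0,0,0],[0,0,0],[0,0,0]]' --dr '[[0,0,0],[0,0,0],[0,0,0],[0,0,0],[0,0,0],[0,0,0],[0,0,0],[0,0,0],[0,0,0],[0,0,0]]'

```text
clock: 14.7
position: [0.5392, -0.2534, 0.2285]
orientation: [[-0.106, 0.994, -0.008], [0.994, 0.106, 0.0], [0.001, -0.008, -1.0]]
wrist_force: [-12.0, 4.7, 6.6]
opening: 0.119
finger_force: 58.7
```

```bash
python3 -c "
from go import *
s=robot.get_state();print(s['position'],s['finger_force'],s['wrist_force'],s['opening'])
z=s['position'][2]
if s['finger_force']>20 and abs(np.arcsin((z-.0952)/.195)-.759)<.04: print(robot.finish_job())"
```

```text
[ 0.539 -0.253  0.229] 58.66282403469086 [-11.987   4.699   6.6  ] 0.1190663940297377
the job is handed in; nothing more can be done
None
```

I handed the job in at about 14.7 s: the carrier stands inside the ring, about 5 mm off centre, and the gripper holds the guard at about 0.75 rad against the pointer's measured 0.76 rad; no verdict came back.

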